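# Load two moulded rings on a lift gauge and hold its cam lever at top lift

### The job

Put each of the two black rings on the post of the lift gauge that fits its bore, big ring on the thick brass post and small ring on the thin dark post, each flat down on the platen and let go. Then take the red handle of the cam lever with the fingers and swing the lever up to the point of highest lift, where it stands upright, and finish while still holding it there: it is sprung and falls back if released. Leave the bezel frame, the mouse and the pen cup where they are.

Things in the scene. Friction and masses are not known exactly. Their poses are not given: they have to be found in the camera images.
- gauge: Lift gauge, fixed: grey base plate 130 mm (its x) by 220 mm (its y), origin at the centre of its underside on the green desk mat (mat top at z = 2 mm), z up. Above it an aluminium platen 120 x 200 x 10 mm with two posts, its top 72 mm above the origin while the lever is at rest. The lever is outside the platen at the gauge's -y end. Place and yaw (within 0.3 rad) vary.
- thick_post (a point): Centre of the foot of the thick brass post, at the platen's top face where the ring's underside must rest (local y = +55 mm on the gauge). Post 30 mm diameter, 30 mm tall including the 10 mm tapering tip (18 mm across at the top). z along the post, up; moves with the platen.
- thin_post (a point): Centre of the foot of the thin dark steel post, at the platen's top face (local y = -55 mm on the gauge). Post 16 mm diameter, 30 mm tall including the 10 mm tapering tip (6 mm across at the top). z along the post, up; moves with the platen.
- big_ring: Loose black plastic ring, outside 58 mm, bore 34 mm, 18 mm tall, about 50 g, flat on the mat. Origin at the centre of its underside, z along its axis (up).
- small_ring: Loose black plastic ring, outside 44 mm, bore 20 mm, 18 mm tall, about 30 g, flat on the mat. Origin at the centre of its underside, z along its axis (up).
- axle (a point): Point on the lever's turning axis, level with the middle of the red handle: 42 mm above the base's underside, 162 mm to the -y side of the gauge's origin. The axis is horizontal, along the gauge's y. The lever's steel arm is 38 mm to the +y side of this point.
- lever_handle: Red round handle bar at the lever's end, 16 mm thick, 88 mm long, parallel to the axle (gauge's y) and 100 mm from it. Origin on the bar's axis, 38 mm outward (gauge's -y) of the lever's 12 mm steel arm: pinch here from above, fingers closing along the gauge's x; the bar is a sleeve that turns on its pin. At rest 78 mm above the desk, 94 mm to the gauge's -x side of the axle.
- cam_lever (a joint): Cam lever angle (rad). 0 at rest on its stop, leaning 70 degrees from upright to the gauge's -x side (towards the robot). Grows as the handle swings up and on towards the gauge's +x. At 1.22 it is upright: highest lift; beyond, the platen sinks again (stop at 1.9). Takes 2 to 5 N at the handle; a spring always returns it to 0 when released.
- platen (a joint): Lift of the platen above its rest (m): 0 with the lever at rest, 0.0107 at the highest lift. Driven only by the cam lever.
- bezel: Bystander: loose black figure-of-eight plastic bezel frame, 106 x 176 mm, 16 mm tall, origin at its centre on the underside. Leave alone.
- mouse: Bystander: black computer mouse 100 x 60 x 34 mm, origin at the centre of its underside. Leave alone.
- pen_cup: Bystander: blue pen cup 68 mm across, 90 mm tall (140 mm with pens), origin at the centre of its underside. Leave alone.
There are look-alikes about, which are no part of the job. What is shaped like the small_ring but blue is not meant. Leave any white look-alike of the big_ring alone.

How it is judged:
By the outcome, as a careful person would: the job done as asked, in the order asked, and still so for the second after the job is handed in, while the arm keeps its last pose, push and grip.
It also fails if it takes over 64 s, if anything falls off the work surface, if the arm or the gripper's body presses on something with over 40 N, if the wrist force passes 120 N, or if a joint passes its speed limit or range.

### The arm

A 6-joint arm with a two-finger parallel gripper is mounted at the origin on the work surface. World frame = base frame: x ahead of the robot, y to its left, z up, the work surface at z = 0. Lengths are in m, angles in rad, forces in N, time in s.
With the tool pointing down it reaches from about 0.25 to 0.775 m from the base axis. Payload 4 kg.
Tool frame: the origin (TCP) lies midway between the tips of the shut fingers; the grasp point (between the pads) lies 19 mm behind it (robot.tcp_to_grasp is the z of the grasp point in the tool frame, in m); z points along the fingers, y is the line along which they close (so a half turn about z gives the same grasp; the last joint's range is limited). The gripper opens to 94 mm and grips with 3 to 60 N. Pads are 16 mm wide; open, the fingers measure 119 mm over their backs; the gripper's body (75 mm by 177 mm) begins 78 mm behind the grasp point.
Start: joints at [-0.103, 0.087, 1.371, -0, 1.684, -0.103], TCP at [0.55, -0, 0.206] pointing down, gripper open.
Joint ranges: [-3.1, 3.1], [-0.76, 2.03], [0.27, 2.55], [-1.08, 4.22], [0.17, 2.65], [-2.57, 2.57]. Speed limits (rad/s): [2.79, 2.79, 3.14, 3.14, 3.14, 3.14].

### API

Orientations are given as [roll, pitch, yaw] about the fixed x, y, z axes, in that order (R = Rz(yaw) Ry(pitch) Rx(roll)).
In Python, from bench import robot gives the robot as it stands. The module is installed in compiled form; this text tells all that it offers.
- The arm moves only by the tool move_arm, never from a script. Its argument "motion" is one flat list of numbers, 7 for each row, row after row: the turn, a rotation vector about the tool's x, y, z in units of 45 degrees (1.0 is 45 degrees), then the shift along the tool's x, y, z in units of 100 mm (1.0 is 100 mm), then the opening, from 0 (shut) to 1 (fully open). A call has 1 to 12 rows; each row shifts and turns the commanded pose from where the row before left it, along the tool's axes as they then stand; what a row does not reach is not made up. A row lasts 1/12 s, in which the tool goes at most 41.7 mm and 7.16 degrees, less where a joint would pass 70% of its speed; a pose out of reach is approached as far as the arm can. A call with a number of a shift or a turn outside -1 to 1 is refused whole. A call with a gripper value outside its range is refused whole. The fingers move at their own pace and stop on an object; the grip force is fixed at half the most. Time passes only in rows, so rows that do not move let the fingers close. It gives the time, the measured TCP pose, the force, the opening and the grip force at its end, in the units of the state.
- robot.get_obs(): the state, without advancing time (a new reading comes with each control period).
- robot.snapshot(name): name is "scene" or "side" or "wrist"; returns the picture (480x640x3 uint8, red, green, blue); there is no depth.
- robot.get_calibration(name): a dict with "fx", "fy", "cx", "cy" (pixels), "R" (3x3) and "t" (3): a world point X has camera coordinates R X + t. Camera axes: x right, y down, z forward; pixel columns grow to the right and rows downward; lengths in m; the calibration is good to about 2 mm. A picture is of the moment at which its call begins: read the wrist's pose just before it. get_calibration takes no time and is no camera call; for the wrist camera it gives the pose at the moment of the call.
- robot.close_job(): hands the job in; it is judged then, once.
The state is a dict: "time": time; "joint_positions": joint angles; "qvel": joint speeds; "joint_torque": joint torques, N m; "tool_pos": TCP position; "ee_rot": TCP orientation; "wrist_force": force on the tool from outside, world axes, zero at the start; "wrist_torque": the same for the moment, N m; "width": finger opening in m; "finger_force": force on a finger pad.
Only numpy, scipy, OpenCV 4.12 (cv2) and the standard library are available. Lean on these libraries where they do the work, as an engineer would, in place of code of your own. Each camera call takes 0.05 s, during which the arm holds its last target. There are 200 camera calls.

## Working session

There is one attempt and no reset: what is moved stays moved. The work goes in short steps, Python scripts to look and compute and a tool call to move; the robot and the scene stay as the last step left them, time stands still between calls to the robot, and variables do not carry over. Pictures are saved under pics/ and viewed, at most 10 in all, crops included, and the job is handed in when it is done.

Besides the shell and the picture viewer there is one more tool, called after "Request:" as name(argument=value, ...) on one line, values as JSON. move_arm: Moves the arm, as the interface text tells. Shifts and turns lie within -1 to 1; 1 stands for 100 mm of shift or 45 degrees of turn. Its arguments: {"type":"object","properties":{"motion":{"type":"array","items":{"type":"number"}}},"required":["motion"]}

```bash
mkdir -p pics
python3 - <<'E'
from bench import robot
import cv2,numpy as np
o=robot.get_obs();print(o['tool_pos'],o['ee_rot'],o['time'],robot.tcp_to_grasp)
for n in("scene","side","wrist"):
    c=robot.get_calibration(n);im=robot.snapshot(n)
    cv2.imwrite(f"pics/{n}0.png",im[:,:,::-1]);print(n,c)
E
```

```text
[5.49448044e-01 4.95306057e-05 2.04307485e-01] [-3.13941303e+00 -1.79288043e-04  1.57085790e+00] 0.0 -0.0188
scene {'fx': 533.7800256066267, 'fy': 533.7800256066267, 'cx': 319.29299212687533, 'cy': 235.10364283295212, 'R': array([[-0.1007744 ,  0.99463806,  0.02323032],
       [ 0.58999763,  0.07854512, -0.80357542],
       [-0.80109133, -0.067274  , -0.59474944]]), 't': array([ 0.05512236, -0.28901158,  1.6898741 ])}
side {'fx': 495.24162579819097, 'fy': 495.24162579819097, 'cx': 321.339812707557, 'cy': 233.89434737020923, 'R': array([[-0.87348988, -0.48682068, -0.00458847],
       [-0.24047181,  0.43962903, -0.86538987],
       [ 0.42330691, -0.7548059 , -0.50107816]]), 't': array([0.55464887, 0.21774618, 0.99221525])}
wrist {'fx': 389.25019074675544, 'fy': 389.25019074675544, 'cx': 324.34177841414305, 'cy': 241.19810749426688, 'R': array([[ 9.99994379e-01, -5.52469654e-04, -3.30709892e-03],
       [ 3.41486005e-04, -9.64421284e-01,  2.64369950e-01],
       [-3.33549297e-03, -2.64369594e-01, -9.64415674e-01]]), 't': array([-0.54837445, -0.02663934,  0.39054832])}
```

View pics/scene0.png

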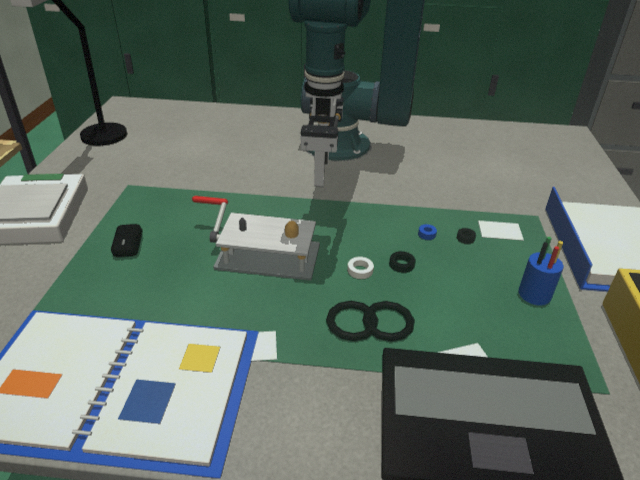

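View pics/side0.png

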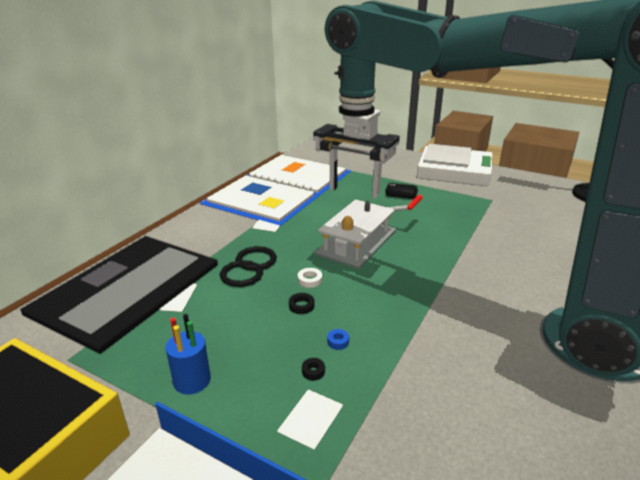

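Scene view: black rings are at (402,261) and (467,236), with look-alikes in white (360,267) and blue (428,231). The posts are at (243,225) dark and (292,229) brass, and the red handle is at (210,200). The side view shows the same: rings at (302,303) and (313,369), brass post at (347,222), handle at (414,202).

The two black rings fit the description: the nearer (402,261) should be the big one and the farther (467,236) the small one. I'll measure them and confirm in an enlarged crop.

```bash
cat > h.py <<'E'
import numpy as np,cv2
def cal(c): return np.array([[c['fx'],0,c['cx']],[0,c['fy'],c['cy']],[0,0,1]]),np.array(c['R']),np.array(c['t'])
def plane(c,uv,z):
    K,R,t=cal(c);uv=np.atleast_2d(uv).astype(float)
    d=(R.T@np.linalg.inv(K)@np.c_[uv,np.ones(len(uv))].T).T;o=-R.T@t
    return o+d*((z-o[2])/d[:,2])[:,None]
def tri(c1,u1,c2,u2):
    P=[k@np.c_[R,t] for k,R,t in(cal(c1),cal(c2))]
    X=cv2.triangulatePoints(P[0],P[1],np.array(u1,float),np.array(u2,float))[:,0];return X[:3]/X[3]
def proj(c,X):
    K,R,t=cal(c);p=K@(R@np.array(X)+t);return p[:2]/p[2]
def blobs(mask,box,amin=30):
    m=np.zeros_like(mask);x0,y0,x1,y1=box;m[y0:y1,x0:x1]=mask[y0:y1,x0:x1]
    cs,_=cv2.findContours(m,cv2.RETR_EXTERNAL,cv2.CHAIN_APPROX_NONE)
    return sorted([c for c in cs if cv2.contourArea(c)>amin],key=cv2.contourArea,reverse=True)
def cen(c): m=cv2.moments(c);return np.array([m['m10'],m['m01']])/m['m00']
E
python3 - <<'E'
from h import *
from bench import robot
cs,cd=robot.get_calibration("scene"),robot.get_calibration("side")
a,b=cv2.imread("pics/scene0.png"),cv2.imread("pics/side0.png")
def black(i): return (i.max(2)<60).astype(np.uint8)
def red(i): i=i.astype(int);return ((i[:,:,2]>110)&(i[:,:,1]<70)&(i[:,:,0]<70)).astype(np.uint8)
def brass(i): i=i.astype(int);return ((i[:,:,2]-i[:,:,0]>50)&(i[:,:,1]>50)).astype(np.uint8)
for n,f,b1,b2 in(("big",black,(385,245,420,278),(285,288,320,318)),("small",black,(455,226,480,246),(298,355,330,382)),
  ("red",red,(185,190,232,210),(400,190,430,212)),("brass",brass,(280,215,305,242),(338,212,358,232)),("dark",black,(236,215,250,234),(361,198,374,214))):
    A,B=blobs(f(a),b1,8),blobs(f(b),b2,8)
    if not A or not B: print(n,len(A),len(B));continue
    u,v=cen(A[0]),cen(B[0]);X=tri(cs,u,cd,v)
    print(n,u.round(1),v.round(1),X.round(4),"reproj",(proj(cs,X)-u).round(1),(proj(cd,X)-v).round(1),len(A),len(B))
    w=plane(cs,A[0][:,0],X[2]);print("  scene extents x,y",np.ptp(w[:,0]).round(3),np.ptp(w[:,1]).round(3))
    if n=="red":
        p=A[0][:,0];q=B[0][:,0]
        L=p[p[:,0].argmin()],p[p[:,0].argmax()]
        print(p[:,0].min(),p[:,0].max(),[plane(cs,e,.08).round(3) for e in L])
c1=cv2.resize(a[210:290,330:490],None,fx=5,fy=5,interpolation=2);cv2.imwrite("pics/crop0.png",c1[:, :800])
E
```

```text
big [401.7 261.8] [301.1 303.2] [0.5803 0.1901 0.0104] reproj [-0.1 -0.1] [-0.2  0.1] 1 1
  scene extents x,y 0.073 0.057
small [465.7 235.8] [312.9 368.8] [0.4598 0.347  0.0102] reproj [-0.1 -0.1] [-0.2  0.1] 1 1
  scene extents x,y 0.063 0.045
red [208.4 199.3] [414.5 201.6] [ 0.4918 -0.2719  0.0802] reproj [0.1 0.2] [ 0.1 -0.2] 1 1
  scene extents x,y 0.022 0.085
192 227 [array([[ 0.491, -0.312,  0.08 ]]), array([[ 0.492, -0.227,  0.08 ]])]
brass [290.8 228.9] [347.1 222.9] [ 0.5941 -0.0599  0.0879] reproj [-0.1 -0.1] [-0.1  0.1] 1 1
  scene extents x,y 0.06 0.025
dark 1 0
```

View pics/crop0.png

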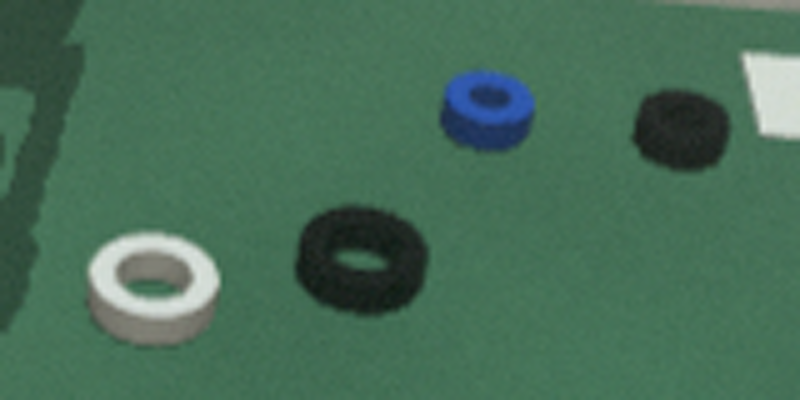

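The crop confirms it: the big black ring (mat visible through its wide bore, width about 57 mm) is at about (0.580, 0.190). The small black ring (about 45 mm) is at about (0.460, 0.347). The white and blue ones are decoys. The first wrist picture comes next, for the gauge.

View pics/wrist0.png

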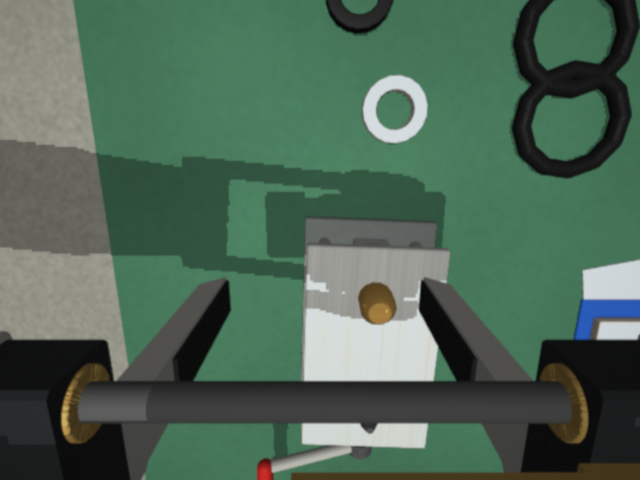

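The wrist view shows image up as +y and right as +x. The brass post is at (377,303), and the gripper hides the thin post below. I'll shift to -y to see the gauge from above.

Request:
move_arm(motion=[0,0,0,-0.3,0,0,1,0,0,0,-0.4,0,0,1,0,0,0,-0.4,0,0,1,0,0,0,-0.4,0,0,1,0,0,0,-0.4,0,0,1,0,0,0,-0.3,0,0,1,0,0,0,0,0,0,1,0,0,0,0,0,0,1])

```text
time: 0.82
tool_pos: [0.5495, -0.2212, 0.2045]
ee_rot: [-3.14, -0.001, 1.568]
wrist_force: [-0.4, 0.4, 0.8]
width: 0.0943
finger_force: 0.0
```

Run:
```python
from bench import robot
import cv2,json
c=robot.get_calibration("wrist");im=robot.snapshot("wrist");o=robot.get_obs()
json.dump({k:(v.tolist() if hasattr(v,'tolist') else v) for k,v in c.items()},open("w1.json","w"))
cv2.imwrite("pics/w1.png",im[:,:,::-1]);print(o['tool_pos'],o['ee_rot'],o['time'],o['wrist_force'])
```

```text
[ 0.54973008 -0.21993563  0.20486813] [-3.14067004e+00 -1.40301391e-03  1.56974383e+00] 0.8667 [-0.58436761  0.06904414 -0.03402413]
```

View pics/w1.png

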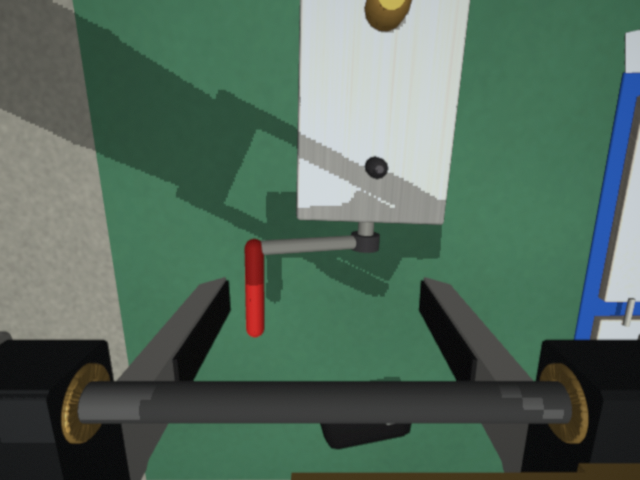

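The thin post is at (376,167), the brass post at the top edge (388,5), the handle from (255,240) to (255,335), and the platen's near corners at (298,219) and (443,222).

Run:
```python
from h import *
import json
from bench import robot
c=json.load(open("w1.json"));cs,cd=robot.get_calibration("scene"),robot.get_calibration("side")
c0={'fx':389.25,'fy':389.25,'cx':324.34,'cy':241.2,'R':np.array([[ 9.99994379e-01, -5.52469654e-04, -3.30709892e-03],[ 3.41486005e-04, -9.64421284e-01,  2.64369950e-01],[-3.33549297e-03, -2.64369594e-01, -9.64415674e-01]]),'t':np.array([-0.54837445, -0.02663934,  0.39054832])}
im=cv2.imread("pics/w1.png").astype(int);i0=cv2.imread("pics/wrist0.png").astype(int);s=cv2.imread("pics/scene0.png").astype(int)
m=((im[:,:,2]>120)&(im[:,:,1]<60)).astype(np.uint8);r=blobs(m,(230,220,285,350))[0]
print("red rect",cv2.minAreaRect(r)); S=cen(blobs(((s[:,:,2]>110)&(s[:,:,1]<70)).astype(np.uint8),(185,190,232,210))[0])
H=tri(c,cen(r),cs,S);print("handle",H)
p=r[:,0];print("handle ends",plane(c,[p[p[:,1]<250].mean(0)*[1,0]+[0,p[:,1].min()],[255,p[:,1].max()]],.086).round(4))
d=blobs((im.max(2)<75).astype(np.uint8),(360,150,392,185))[0];print("thin",cv2.minEnclosingCircle(d),cen(d))
# scene thin post
ds=blobs((s.max(2)<70).astype(np.uint8),(236,214,250,235),5)[0];print("thin scene",cen(ds),"tri",tri(c,cen(d),cs,cen(ds)))
for z in(.074,.104): print("thin@",z,plane(c,cen(d),z))
br=lambda i:((i[:,:,2]-i[:,:,0]>50)&(i[:,:,1]>50)).astype(np.uint8)
b=blobs(br(i0),(355,275,400,330))[0];print("brass w0",cen(b),cv2.boundingRect(b))
sb=blobs(br(s),(280,215,305,242))[0]
Br=tri(c0,cen(b),cs,cen(sb));print("brass tri",Br)
# platen near edges from w1, far from w0
def edge(i,c_,pts,axis,z=.074):
    g=cv2.GaussianBlur(i.astype(np.uint8),(3,3),0).astype(float);sat=g[:,:,2]  # red channel: high on platen
    out=[]
    for q in pts:
        if axis=='x': lo,hi,row=q; l=sat[row,lo:hi];k=np.abs(np.diff(l)).argmax();out.append([lo+k+.5,row])
        else: lo,hi,col=q; l=sat[lo:hi,col];k=np.abs(np.diff(l)).argmax();out.append([col,lo+k+.5])
    w=plane(c_,out,z)
    return w
L=edge(im,c,[(285,320,y) for y in range(20,130,6)],'x');R_=edge(im,c,[(430,480,y) for y in range(20,180,6)],'x');N=edge(im,c,[(205,235,x) for x in range(305,350,5)],'y')
for n,w in(("L",L),("R",R_)):
    f=np.polyfit(w[:,1],w[:,0],1);print(n,f,"resid",np.std(w[:,0]-np.polyval(f,w[:,1])),"yaw",np.degrees(-np.arctan(f[0])))
f=np.polyfit(N[:,0],N[:,1],1);print("N",f,"resid",np.std(N[:,1]-np.polyval(f,N[:,0])),"y at .59",np.polyval(f,.59))
```

```text
red rect ((254.0, 290.0), (92.0, 16.0), 90.0)
handle [ 0.48935746 -0.27242878  0.07884246]
handle ends [[ 0.492  -0.2272  0.086 ]
 [ 0.4898 -0.3079  0.086 ]]
thin ((376.00762939453125, 167.3172607421875), 11.086238861083984) [375.85480573 167.4493865 ]
thin scene [242.10569106 224.62601626] tri [ 0.58791322 -0.16890877  0.08428586]
thin@ 0.074 [[ 0.58902092 -0.16884878  0.074     ]]
thin@ 0.104 [[ 0.58519958 -0.16645449  0.104     ]]
brass w0 [377.67549784 304.46614719] (361, 284, 34, 40)
brass tri [ 0.59243831 -0.05935671  0.0860908 ]
L [0.04209443 0.53499125] resid 0.0002637186784977393 yaw -2.41041042189345
R [0.04008581 0.65317309] resid 0.00021198906310463945 yaw -2.2955189101562445
N [-0.03707315 -0.19017339] resid 0.00020512834448180734 y at .59 -0.21204655484162208
```

Gauge: yaw about -2.35°, thick post foot about (0.592, -0.058), thin about (0.5875, -0.168), handle (0.489, -0.271), z about 0.079. Moving to look at the big ring from above.

Request:
move_arm(motion=[0,0,0,0.3,0.03,0,1,0,0,0,0.4,0.03,0,1,0,0,0,0.4,0.04,0,1,0,0,0,0.4,0.04,0,1,0,0,0,0.4,0.04,0,1,0,0,0,0.4,0.04,0,1,0,0,0,0.4,0.04,0,1,0,0,0,0.4,0.04,0,1,0,0,0,0.4,0,0,1,0,0,0,0,0,0,1,0,0,0,0,0,0,1])

```text
time: 1.78
tool_pos: [0.5788, 0.134, 0.2055]
ee_rot: [-3.141, -0.0, 1.578]
wrist_force: [-0.0, -0.3, 0.1]
width: 0.0938
finger_force: 0.0
```

```bash
cat > ring.py <<'E'
import sys
from h import *
from bench import robot
def look(guess,name,ztop=.020,rad=.029,thr=60):
    o=robot.get_obs();c=robot.get_calibration("wrist");im=robot.snapshot("wrist")[:,:,::-1].copy()
    cv2.imwrite(f"pics/{name}.png",im)
    u=proj(c,[*guess,ztop]);w=int(80)
    box=(max(0,int(u[0]-w)),max(0,int(u[1]-w)),min(640,int(u[0]+w)),min(480,int(u[1]+w)))
    b=blobs((im.max(2)<thr).astype(np.uint8),box,300)
    b=min(b,key=lambda k:np.linalg.norm(cen(k)-u))
    p=plane(c,b[:,0],ztop/1.0);(cx,cy),r=cv2.minEnclosingCircle(p[:,:2].astype(np.float32))
    q=plane(c,[cen(b)],(ztop+.002)/2)[0]
    print("guess px",u.round(),"blob",cen(b).round(1),cv2.boundingRect(b),"circle@top",round(cx,4),round(cy,4),round(r,4),"cen@mid",q.round(4))
    print("tcp",o['tool_pos'].round(4),o['ee_rot'].round(4),o['time'])
    return c,b
E
python3 - <<'E'
from ring import *
look((.580,.190),"w2")
E
```

```text
guess px [327. 159.] blob [324.6 155.7] (295, 125, 61, 63) circle@top 0.5779 0.1917 0.028 cen@mid [0.5778 0.192  0.011 ]
tcp [0.5788 0.134  0.2055] [-3.1412e+00 -2.0000e-04  1.5777e+00] 1.7833
```

Ring centre is at (0.579, 0.191). Descending onto it and closing.

Request:
move_arm(motion=[0,0,0,0.2,0,0.2,1,0,0,0,0.2,0,0.35,1,0,0,0,0.17,0,0.35,1,0,0,0,0,0,0.4,1,0,0,0,0,0,0.3,1,0,0,0,0,0,0.2,1,0,0,0,0,0,0.15,1,0,0,0,0,0,0.05,1,0,0,0,0,0,0,0.3,0,0,0,0,0,0,0.3,0,0,0,0,0,0,0.3,0,0,0,0,0,0,0.3])

```text
time: 2.83
tool_pos: [0.5812, 0.1869, 0.007]
ee_rot: [3.139, -0.001, 1.57]
wrist_force: [0.3, 0.1, 0.5]
width: 0.0707
finger_force: 0.0
```

Request:
move_arm(motion=[0,0,0,0,0,0,0.3,0,0,0,0,0,0,0.3])

```text
time: 3.0
tool_pos: [0.5805, 0.1871, 0.0064]
ee_rot: [3.14, -0.0, 1.571]
wrist_force: [-0.7, -0.1, 2.6]
width: 0.0577
finger_force: 30.1
```

Request:
move_arm(motion=[0,0,0,0,0,-0.2,0.3,0,0,0,0,0,-0.4,0.3,0,0,0,-0.1,0,-0.4,0.3,0,0,0,-0.3,0.02,-0.25,0.3,0,0,0,-0.4,0.03,-0.1,0.3,0,0,0,-0.4,0.03,0,0.3,0,0,0,-0.4,0.02,0,0.3,0,0,0,-0.4,0,0,0.3,0,0,0,-0.3,0,0,0.3,0,0,0,0,0,0,0.3,0,0,0,0,0,0,0.3])

```text
time: 3.92
tool_pos: [0.5899, -0.0445, 0.1404]
ee_rot: [-3.142, -0.0, 1.568]
wrist_force: [0.1, 0.4, 0.1]
width: 0.0579
finger_force: 30.0
```

Run:
```python
from ring import *
o=robot.get_obs();p=o['tool_pos']
c,b=look((p[0],p[1]+.003),"w3",ztop=p[2]+.0145,thr=45)
print(o['width'],proj(c,p)); c2=robot.get_calibration("scene");s=robot.snapshot("scene")[:,:,::-1];cv2.imwrite("pics/s3.png",s)
w=cv2.imread("pics/w3.png")[150:390,140:500]
u=proj(c2,p).astype(int);q=s[u[1]-60:u[1]+60,u[0]-60:u[0]+60]
cv2.imwrite("pics/c3.png",np.hstack([cv2.resize(w,(540,360)),cv2.resize(q,(255,255)).copy() if 0 else cv2.copyMakeBorder(cv2.resize(q,(255,255)),0,105,0,0,0)]))
```

```text
guess px [325. 304.] blob [324.5 294.2] (245, 230, 160, 142) circle@top 0.5896 -0.0519 0.0451 cen@mid [ 0.5894 -0.0693  0.0785]
tcp [ 0.5899 -0.0445  0.1404] [-3.1416e+00 -4.0000e-04  1.5675e+00] 3.9167
0.057927451572785976 [325.28976137 297.16890427]
```

View pics/c3.png

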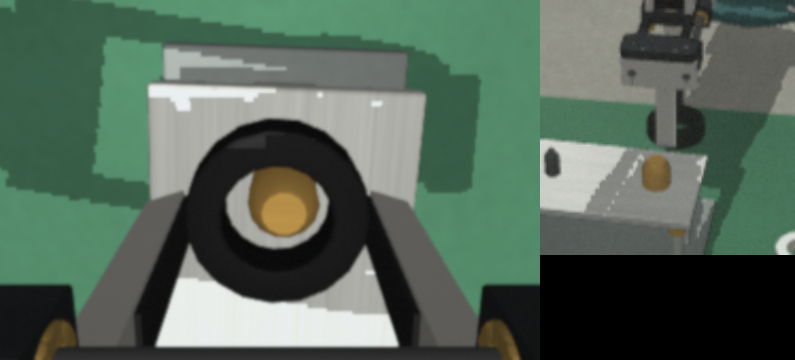

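The ring is held level. In the crop the ring's outline runs x 187–370, y 118–302, and the brass tip is at (284,213) through the bore. Now I'll compute the relative offset.

```bash
cat > rel.py <<'E'
from h import *
def rel(c,p,up,lo,lf,rt,tip,rad,ztip=.104,off=.004):
    zb=p[2]-off;zt=zb+.018;cx=(lf+rt)/2
    y1=plane(c,[cx,up],zb)[0][1]-rad;y2=plane(c,[cx,lo],zt)[0][1]+rad
    x1=plane(c,[lf,(up+lo)/2],zt)[0][0];x2=plane(c,[rt,(up+lo)/2],zt)[0][0]
    T=plane(c,tip,ztip)[0]
    print("ring y",round(y1,4),round(y2,4),"x",round((x1+x2)/2,4),"width",round(x2-x1,4),"tip",T.round(4),"tcp",p.round(4))
E
python3 - <<'E'
from rel import *
from bench import robot
o=robot.get_obs();c=robot.get_calibration("wrist");f=lambda x,y:(x/1.5+140,y/1.5+150)
im=cv2.imread("pics/w3.png").astype(int)
g=im.max(2); col=g[200:380,325]; print("up/lo dark rows in col 310:",[200+k for k in np.where(np.diff((g[200:380,310]<60).astype(int)))[0]])
m=((im[:,:,2]-im[:,:,0]>50)&(im[:,:,2]>150)).astype(np.uint8);b=blobs(m,(290,250,360,320))[0];print("tip",cv2.minEnclosingCircle(b),cv2.boundingRect(b))
rel(c,o['tool_pos'],228.7,351.3,264.7,386.7,f(284,213),.029)
E
```

```text
up/lo dark rows in col 310: [np.int64(231), np.int64(263), np.int64(313), np.int64(348)]
tip ((328.98333740234375, 292.0), 15.016762733459473) (314, 278, 31, 29)
ring y -0.0376 -0.0348 x 0.5901 width 0.055 tip [ 0.5924 -0.0548  0.104 ] tcp [ 0.59   -0.0423  0.1405]
```

Request:
move_arm(motion=[0,0,0,-0.1,0.01,0,0.3,0,0,0,-0.09,0.01,0,0.3,0,0,0,0,0,0.1,0.3,0,0,0,0,0,0.1,0.3,0,0,0,0,0,0.1,0.3,0,0,0,0,0,0.05,0.3,0,0,0,0,0,0.05,0.3,0,0,0,0,0,0,0.3,0,0,0,0,0,0,0.3])

```text
time: 4.77
tool_pos: [0.5918, -0.0618, 0.1]
ee_rot: [-3.141, -0.0, 1.571]
wrist_force: [0.9, -0.2, -0.3]
width: 0.0579
finger_force: 30.0
```

Run:
```python
from rel import *
from bench import robot
o=robot.get_obs();c=robot.get_calibration("wrist");im=robot.snapshot("wrist")[:,:,::-1].astype(int)
cv2.imwrite("pics/w4.png",im.astype(np.uint8)); print(o['wrist_force'],o['tool_pos'])
m=((im[:,:,2]-im[:,:,0]>50)&(im[:,:,2]>130)).astype(np.uint8);b=blobs(m,(270,230,380,340))[0];print("tip",cv2.minEnclosingCircle(b),cv2.boundingRect(b))
g=im.max(2)
for x in(315,325,335): print(x,[220+int(k) for k in np.where(np.diff((g[220:380,x]<60).astype(int)))[0]])
for y in(270,280,290): print(y,[250+int(k) for k in np.where(np.diff((g[y,250:400]<60).astype(int)))[0]])
```

```text
[ 0.87834922 -0.24546401 -0.33221423] [ 0.59181496 -0.06178359  0.10003122]
tip ((326.0, 291.3125), 19.07489013671875) (307, 274, 39, 36)
315 [229, 261, 314, 349]
325 [229, 260, 315, 350]
335 [230, 261, 314, 349]
270 [268, 299, 349, 380]
280 [264, 290, 357, 384]
290 [257, 290, 358, 391]
```

Run:
```python
from rel import *
from bench import robot
c=robot.get_calibration("wrist")
z=.0965
print("bore up",plane(c,[324,260.5],z+.014)[0][1]-.017,"bore lo",plane(c,[324,314.8],z-.004)[0][1]+.017,"out up",plane(c,[324,229.5],z-.004)[0][1]-.029,"out lo",plane(c,[324,349.8],z+.014)[0][1]+.029)
print("x",plane(c,[[290.5,285],[358,285]],z+.014)[:,0], "tip",plane(c,[326,291.3],.104))
```

```text
bore up -0.056683945456494224 bore lo -0.05836246170176995 out up -0.05861482641946689 out lo -0.05607081435435993
x [0.57612489 0.60722111] tip [[ 0.59250542 -0.05738484  0.104     ]]
```

Request:
move_arm(motion=[0,0,0,0,0.01,0.06,0.3,0,0,0,0,0,0.06,0.3,0,0,0,0,0,0.05,0.3,0,0,0,0,0,0.03,0.3,0,0,0,0,0,0.01,0.3,0,0,0,0,0,0,0.3])

```text
time: 5.32
tool_pos: [0.5928, -0.0619, 0.0791]
ee_rot: [-3.141, -0.0, 1.571]
wrist_force: [-0.6, 0.1, -1.0]
width: 0.0579
finger_force: 30.0
```

Request:
move_arm(motion=[0,0,0,0,0,0.01,0.3,0,0,0,0,0,0,0.8,0,0,0,0,0,0,0.8,0,0,0,0,0,0,0.8,0,0,0,0,0,0,0.8,0,0,0,0,0,-0.1,1,0,0,0,0,0,-0.3,1,0,0,0,0,0,-0.4,1,0,0,0,0,0,-0.4,1,0,0,0,0,0,0,1])

```text
time: 6.15
tool_pos: [0.5972, -0.0628, 0.2102]
ee_rot: [3.123, 0.004, 1.571]
wrist_force: [0.5, -0.5, 1.2]
width: 0.0942
finger_force: 0.0
```

Run:
```python
from ring import *
c,b=look((.592,-.058),"w5",ztop=.092,thr=60)
w=cv2.imread("pics/w5.png")[150:390,140:500];cv2.imwrite("pics/c5.png",cv2.resize(w,(540,360)))
```

```text
guess px [316. 230.] blob [316.6 226. ] (281, 190, 72, 72) circle@top 0.5925 -0.0552 0.0287 cen@mid [ 0.5925 -0.0654  0.047 ]
tcp [ 0.5972 -0.0628  0.2102] [3.1233 0.0036 1.5708] 6.15
```

View pics/c5.png

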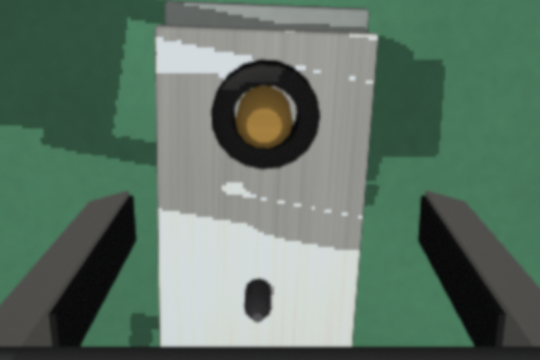

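The big ring sits flat around the brass post: the blob centres on the post and its radius at the seated height is 28.7 mm. Now for the small ring.

Request:
move_arm(motion=[0,0,0,0.3,-0.1,0,1,0,0,0,0.36,-0.14,0,1,0,0,0,0.36,-0.14,0,1,0,0,0,0.36,-0.14,0,1,0,0,0,0.36,-0.14,0,1,0,0,0,0.36,-0.14,0,1,0,0,0,0.36,-0.14,0,1,0,0,0,0.36,-0.14,0,1,0,0,0,0.36,-0.14,0,1,0,0,0,0.3,-0.11,0,1,0,0,0,0,0,0,1,0,0,0,0,0,0,1])

```text
time: 7.2
tool_pos: [0.4588, 0.2871, 0.1975]
ee_rot: [-3.14, 0.001, 1.574]
wrist_force: [0.2, -0.3, 0.5]
width: 0.0939
finger_force: 0.0
```

Run:
```python
from ring import *
look((.460,.347),"w6",rad=.022)
```

```text
guess px [327. 154.] blob [323.9 151.2] (301, 128, 47, 48) circle@top 0.4571 0.3494 0.0212 cen@mid [0.4572 0.3493 0.011 ]
tcp [0.4588 0.2871 0.1975] [-3.1402e+00  1.2000e-03  1.5744e+00] 7.2
```

Request:
move_arm(motion=[0,0,0,0.2,-0.02,0.2,1,0,0,0,0.22,0,0.35,1,0,0,0,0.2,0,0.35,1,0,0,0,0,0,0.4,1,0,0,0,0,0,0.3,1,0,0,0,0,0,0.17,1,0,0,0,0,0,0.12,1,0,0,0,0,0,0.03,1,0,0,0,0,0,0,0.3,0,0,0,0,0,0,0.3,0,0,0,0,0,0,0.2,0,0,0,0,0,0,0.2])

```text
time: 8.25
tool_pos: [0.4594, 0.3486, 0.0085]
ee_rot: [3.138, -0.002, 1.57]
wrist_force: [1.1, 0.2, 0.9]
width: 0.0709
finger_force: 0.0
```

Request:
move_arm(motion=[0,0,0,0,0,0,0.2,0,0,0,0,0,0,0.2,0,0,0,0,0,0,0.2,0,0,0,0,0,0,0.2])

```text
time: 8.58
tool_pos: [0.4581, 0.3481, 0.0067]
ee_rot: [3.141, -0.0, 1.571]
wrist_force: [1.4, 0.0, 2.2]
width: 0.0444
finger_force: 15.1
```

Request:
move_arm(motion=[0,0,0,0,0,0,0.2,0,0,0,0,0,-0.2,0.2,0,0,0,0,0,-0.4,0.2,0,0,0,-0.1,0,-0.4,0.2,0,0,0,-0.25,0,-0.3,0.2,0,0,0,-0.38,0,-0.1,0.2,0,0,0,-0.4,0.08,0,0.2,0,0,0,-0.38,0.14,0,0.2,0,0,0,-0.38,0.14,0,0.2,0,0,0,-0.38,0.14,0,0.2,0,0,0,-0.38,0.14,0,0.2,0,0,0,-0.38,0.14,0,0.2])

```text
time: 9.58
tool_pos: [0.5362, 0.0432, 0.1465]
ee_rot: [3.141, -0.0, 1.571]
wrist_force: [0.6, 0.6, 0.3]
width: 0.0435
finger_force: 30.0
```

Request:
move_arm(motion=[0,0,0,-0.38,0.14,0,0.2,0,0,0,-0.38,0.14,0,0.2,0,0,0,-0.38,0.14,0,0.2,0,0,0,-0.38,0.14,0,0.2,0,0,0,-0.3,0.1,0,0.2,0,0,0,-0.19,0,0,0.2,0,0,0,0,0,0,0.2,0,0,0,0,0,0,0.2])

```text
time: 10.25
tool_pos: [0.6017, -0.1567, 0.1458]
ee_rot: [-3.141, -0.001, 1.569]
wrist_force: [-0.7, -0.1, -0.3]
width: 0.0433
finger_force: 30.0
```

Run:
```python
from rel import *
from bench import robot
o=robot.get_obs();c=robot.get_calibration("wrist");im=robot.snapshot("wrist")[:,:,::-1]
cv2.imwrite("pics/w7.png",im);print(o['tool_pos'],o['ee_rot'],o['width'],"thin tip px",proj(c,[.5875,-.168,.104]),"tcp px",proj(c,o['tool_pos']))
cv2.imwrite("pics/c7.png",cv2.resize(im[170:380,200:440],(720,630))[:600])
```

```text
[ 0.60174105 -0.15674734  0.14579666] [-3.14058384e+00 -1.01173591e-03  1.56876513e+00] 0.043264665808581286 thin tip px [301.73087853 286.63038753] tcp px [325.29374539 297.18236194]
```

View pics/c7.png

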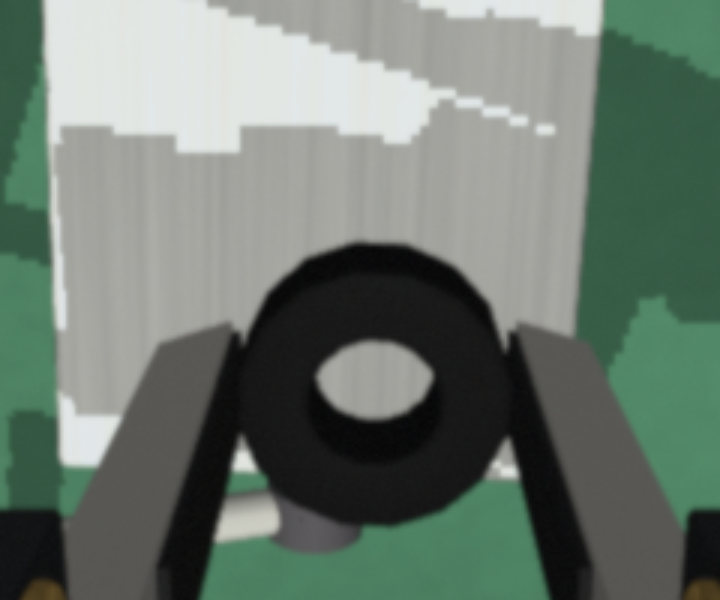

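The ring is held level. The bore's top rim is centred at crop (376,400), which is pixel (325.5,303.3). The thin post is still off to the left, behind the ring.

Run:
```python
from rel import *
from bench import robot
o=robot.get_obs();c=robot.get_calibration("wrist")
for z in(.155,.159): print(plane(c,[325.5,303.3],z)[0])
print(plane(c,[[200+241/3,303],[200+512/3,303]],.159)[:,0])
```

```text
[ 0.60187344 -0.15483067  0.155     ]
[ 0.60187045 -0.15302103  0.159     ]
[0.58116986 0.62256048]
```

Request:
move_arm(motion=[0,0,0,-0.07,-0.07,0,0.2,0,0,0,-0.065,-0.07,0.05,0.2,0,0,0,0,0,0.1,0.2,0,0,0,0,0,0.1,0.2,0,0,0,0,0,0.1,0.2,0,0,0,0,0,0.05,0.2,0,0,0,0,0,0,0.2,0,0,0,0,0,0,0.2])

```text
time: 10.97
tool_pos: [0.5878, -0.1691, 0.1056]
ee_rot: [-3.14, -0.001, 1.571]
wrist_force: [0.5, 1.3, 0.2]
width: 0.0433
finger_force: 30.0
```

Run:
```python
from rel import *
from bench import robot
o=robot.get_obs();c=robot.get_calibration("wrist");im=robot.snapshot("wrist")[:,:,::-1]
cv2.imwrite("pics/w8.png",im);print(o['tool_pos'],o['wrist_force'],"thin tip px",proj(c,[.588,-.1672,.104]))
cv2.imwrite("pics/c8.png",cv2.convertScaleAbs(cv2.resize(im[230:370,240:410],(680,560),interpolation=2),alpha=1.5))
```

```text
[ 0.58775146 -0.16912046  0.10558502] [0.51443922 1.25954758 0.16735779] thin tip px [325.81261962 292.33685786]
```

View pics/c8.png

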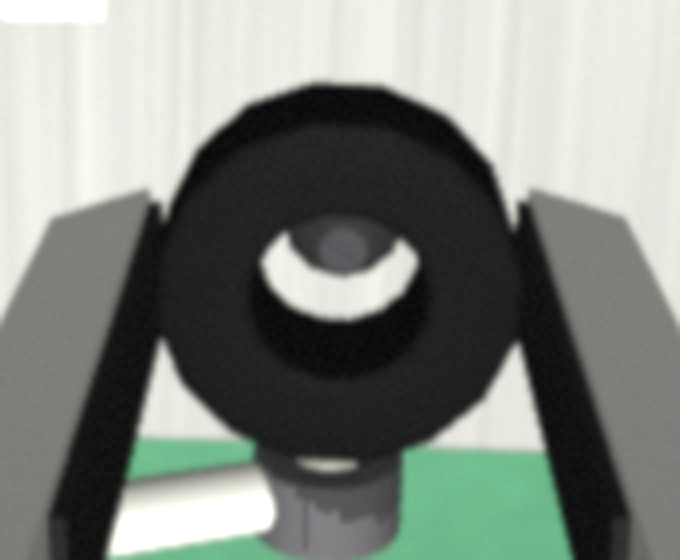

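The tip is at crop (343,248), which is pixel (325.75,292), inside the bore but towards its +y side. Computing the remaining offset.

Run:
```python
from rel import *
from bench import robot
c=robot.get_calibration("wrist")
print("ring top",plane(c,[325.25,304.2],.1195)[0],"bottom rim lower+10",plane(c,[325.25,310.5],.1015)[0]+[0,.01,0],"bore top upper-10",plane(c,[325.25,230+215/4],.1195)[0]-[0,.01,0],"tip",plane(c,[325.75,292],.104)[0])
```

```text
ring top [ 0.58815804 -0.16709497  0.1195    ] bottom rim lower+10 [ 0.58817852 -0.16879986  0.1015    ] bore top upper-10 [ 0.58815436 -0.16708131  0.1195    ] tip [ 0.58842056 -0.16759146  0.104     ]
```

Request:
move_arm(motion=[0,0,0,0,0,0.07,0.2,0,0,0,0,0,0.07,0.2,0,0,0,0,0,0.06,0.2,0,0,0,0,0,0.04,0.2,0,0,0,0,0,0.025,0.2,0,0,0,0,0,0.01,0.2,0,0,0,0,0,0,0.2])

```text
time: 11.6
tool_pos: [0.5881, -0.1695, 0.0791]
ee_rot: [3.141, 0.0, 1.571]
wrist_force: [-0.4, -0.5, 0.1]
width: 0.0434
finger_force: 30.0
```

Request:
move_arm(motion=[0,0,0,0,0,0.01,0.2,0,0,0,0,0,0,0.7,0,0,0,0,0,0,0.7,0,0,0,0,0,0,0.7,0,0,0,0,0,0,0.7,0,0,0,0,0,-0.1,1,0,0,0,0,0,-0.3,1,0,0,0,0,0,-0.4,1,0,0,0,0,0,-0.4,1,0,0,0,0,0,0,1,0,0,0,0,0,0,1])

```text
time: 12.52
tool_pos: [0.5899, -0.1702, 0.2031]
ee_rot: [3.133, 0.003, 1.571]
wrist_force: [-1.2, 0.3, -0.8]
width: 0.0937
finger_force: 0.0
```

Run:
```python
from ring import *
c,b=look((.588,-.168),"w9",ztop=.092,thr=60)
b2=blobs((cv2.imread("pics/w9.png").max(2)<60).astype(np.uint8),(230,20,400,180),300)
for k in b2[:2]:
    (x,y),r=cv2.minEnclosingCircle(plane(c,k[:,0],.092)[:,:2].astype(np.float32));print("also",cen(k),x,y,r)
```

```text
guess px [321. 236.] blob [321. 233.] (294, 206, 55, 55) circle@top 0.5875 -0.1662 0.0221 cen@mid [ 0.5876 -0.1775  0.047 ]
tcp [ 0.5899 -0.1702  0.2031] [3.1331 0.0033 1.5708] 12.5167
also [327.71206826  79.50404584] 0.5923864245414734 -0.057700470089912415 0.027942730113863945
```

Both rings are seated, each centred on its post with the right radius at the seated height. Next the lever: move over the handle, turn 2.35° to match the gauge, and descend.

Request:
move_arm(motion=[0,0,0,-0.2,-0.2,0,0.6,0,0,0,-0.28,-0.27,0,0.6,0,0,0,-0.28,-0.27,0,0.6,0,0,0,-0.26,-0.245,0,0.6,0,0,0.052,0,0,0,0.6,0,0,0,0,0,0.2,0.6,0,0,0,0,0,0.3,0.6,0,0,0,0,0,0.2,0.6,0,0,0,0,0,0,0.6])

```text
time: 13.32
tool_pos: [0.4853, -0.2689, 0.12]
ee_rot: [-3.129, -0.008, 1.529]
wrist_force: [-0.3, 0.2, -0.9]
width: 0.0565
finger_force: 0.0
```

Run:
```python
from h import *
from bench import robot
o=robot.get_obs();c=robot.get_calibration("wrist");im=robot.snapshot("wrist")[:,:,::-1];cv2.imwrite("pics/w10.png",im)
i=im.astype(int);r=blobs(((i[:,:,2]>110)&(i[:,:,1]<60)).astype(np.uint8),(150,150,500,480))[0]
rc=cv2.minAreaRect(r);print(rc,cv2.boundingRect(r));print(o['tool_pos'],o['ee_rot'],plane(c,[rc[0]],.082),"tcp",proj(c,o['tool_pos']))
x,y,w,h=cv2.boundingRect(r);print(plane(c,[[x+w/2,y],[x+w/2,y+h]],.085))
```

```text
((334.0, 265.5), (139.0, 26.0), 90.0) (321, 196, 27, 140)
[ 0.48533324 -0.26889823  0.12004097] [-3.12916979 -0.00794357  1.52944041] [[ 0.49012692 -0.26539277  0.082     ]] tcp [325.30119334 297.14067311]
[[ 0.49182862 -0.22426358  0.085     ]
 [ 0.48884381 -0.30927828  0.085     ]]
```

Request:
move_arm(motion=[0,0,0,0,0,0.15,0.5,0,0,0,0,0,0.25,0.5,0,0,0,0,0,0.2,0.5,0,0,0,0,0,0.07,0.5,0,0,0,0,0,0,0,0,0,0,0,0,0,0,0,0,0,0,0,0,0,0,0,0,0,0,0,0,0,0,0,0,0,0,0,0,0,0,0,0,0,0])

```text
time: 14.2
tool_pos: [0.4901, -0.272, 0.0623]
ee_rot: [3.14, 0.001, 1.53]
wrist_force: [0.3, 0.5, 3.8]
width: 0.015
finger_force: 30.0
```

Request:
move_arm(motion=[0,0,0,0,0,0,0,0,0,0,0,0,0,0])

```text
time: 14.37
tool_pos: [0.4901, -0.272, 0.0623]
ee_rot: [3.14, 0.001, 1.53]
wrist_force: [-0.5, -0.4, 5.2]
width: 0.0152
finger_force: 30.0
```

Handle pinched (15 mm, 30 N). First half of the arc, 70° to 35° from upright:

Request:
move_arm(motion=[0,0,0,0,0.033,-0.081,0,0,0,0,0,0.04,-0.077,0,0,0,0,0,0.047,-0.074,0,0,0,0,0,0.053,-0.069,0,0,0,0,0,0.059,-0.064,0,0,0,0,0,0.064,-0.059,0,0,0,0,0,0.069,-0.053,0,0,0,0,0,0,0,0])

```text
time: 15.03
tool_pos: [0.5274, -0.2734, 0.1107]
ee_rot: [3.14, 0.001, 1.53]
wrist_force: [-4.6, -2.9, 1.0]
width: 0.0152
finger_force: 30.0
```

Forces are small. Second half:

Request:
move_arm(motion=[0,0,0,0,0.074,-0.047,0,0,0,0,0,0.077,-0.04,0,0,0,0,0,0.081,-0.033,0,0,0,0,0,0.083,-0.026,0,0,0,0,0,0.085,-0.019,0,0,0,0,0,0.086,-0.011,0,0,0,0,0,0.087,-0.004,0,0,0,0,0,0,0,0,0,0,0,0,0,0,0])

```text
time: 15.78
tool_pos: [0.5848, -0.2757, 0.1283]
ee_rot: [3.138, 0.001, 1.53]
wrist_force: [-2.7, -2.0, 6.0]
width: 0.0151
finger_force: 30.0
```

Run:
```python
from h import *
from bench import robot
o=robot.get_obs();print(o['tool_pos'],o['wrist_force'],o['width'])
cw=robot.get_calibration("wrist")
ims={n:robot.snapshot(n)[:,:,::-1] for n in("scene","side","wrist")}
for n,i in ims.items(): cv2.imwrite(f"pics/{n}11.png",i)
s=ims["scene"];d=ims["side"]
cv2.imwrite("pics/c11.png",np.hstack([cv2.resize(s[150:300,190:340],(400,400)),cv2.resize(d[150:280,310:440],(400,400))]))
```

```text
[ 0.58482304 -0.27570001  0.12826158] [-2.65212911 -1.97058108  6.03967417] 0.015109069703693226
```

View pics/c11.png

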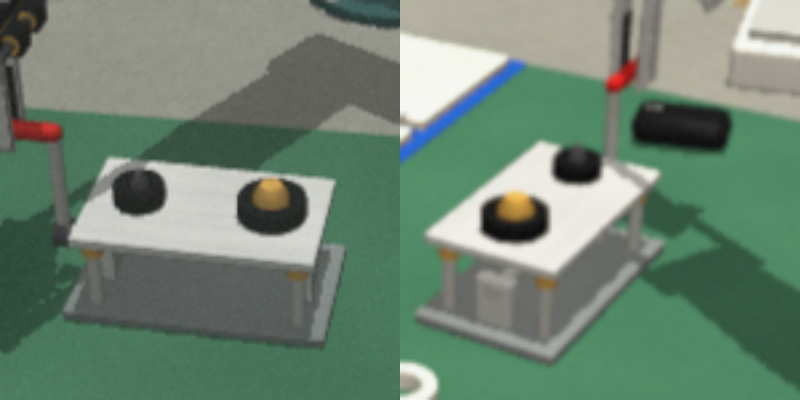

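Both rings are seated, and the lever stands nearly vertical in both views. A numeric check of how upright it is:

Run:
```python
from h import *
from bench import robot
c=robot.get_calibration("side");i=cv2.imread("pics/side11.png").astype(int)
for z in(.06,.08,.1,.12,.14): print("vertical",proj(c,[.583,-.2363,z]).round(2))
t0=proj(c,[.583-.0087,-.2363,.1436])-proj(c,[.583,-.2363,.144]);print("5deg shift px",t0)
for y in range(180,203,3):
    r=i[y,370:392].sum(1);bg=np.median(r);m=(i[y,370:392,0]-0.0);sat=np.ptp(i[y,370:392],axis=1);k=np.where(sat<25)[0];print(y,370+k.mean() if len(k) else None,len(k))
c2=robot.get_calibration("scene");s=cv2.imread("pics/scene11.png").astype(int)
f=lambda im,box:cen(blobs(((im[:,:,2]>110)&(im[:,:,1]<70)).astype(np.uint8),box,3)[0])
r=blobs(((s[:,:,2]>110)&(s[:,:,1]<70)).astype(np.uint8),(190,190,220,210),3)[0][:,0];q=blobs(((i[:,:,2]>110)&(i[:,:,1]<70)).astype(np.uint8),(370,160,395,185),3)[0][:,0]
a=r[r[:,0]>=r[:,0].max()-1].mean(0);b=q[q[:,0]<=q[:,0].min()+1].mean(0)
print("handle inner end tri",tri(c2,a,c,b),a,b)
# hub
```

```text
vertical [378.52 205.96]
vertical [378.9  199.53]
vertical [379.29 193.01]
vertical [379.68 186.39]
vertical [380.08 179.68]
5deg shift px [2.95833176 0.75574763]
180 379.0 2
183 383.125 8
186 384.3333333333333 9
189 384.5 10
192 384.5 10
195 384.5 10
198 378.0 5
201 375.0 11
handle inner end tri [ 0.58894446 -0.23164888  0.14704232] [211.6 198.8] [377.5 177.5]
```

Run:
```python
from h import *
from bench import robot
i=cv2.imread("pics/side11.png").astype(float);g=i[:,:,2]-.5*0
for y in range(182,200,4): print(y,i[y,373:388,2].astype(int))
rows=[];
for y in range(181,199):
    w=np.clip(i[y,374:385,2]-i[y,374:385,1]+15,0,None);rows.append((y,(w*np.arange(374,385)).sum()/w.sum()))
r=np.array(rows);print(np.polyfit(r[:,0],r[:,1],1),r[[0,5,10,17]])
```

```text
182 [ 77  76  77  83 102 118 124 117  98  81  76  78  77  76  77]
186 [ 80  78  79  87 109 122 124 113  93  80  79  79  75  63  40]
190 [ 82  80  79  89 111 125 129 117  90  81  82  72  45  25  20]
194 [ 79  81  82  94 115 129 129 116  91  81  82  76  53  29  16]
198 [ 70  75  81  96 120 129 126 108  86  80  80  79  79  77  71]
[-5.77673844e-02  3.89415555e+02] [[181.         378.92      ]
 [186.         378.59574468]
 [191.         378.4       ]
 [198.         377.97674419]]
```

The arm's slope in the side view is -0.058 px/row, against -0.059 for a true vertical, so the lever is upright to within about 1°. Handing in.

```bash
python3 -c "
from bench import robot
print(robot.close_job())"
```

```text
the job is handed in; nothing more can be done
None
```

The job is handed in at about 16 s: both black rings are seated flat on their matching posts and released, and the cam lever is held upright by its red handle, within about 1° of vertical by the side camera; no score was returned.

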